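Top up the cell checker's gravity chute and feed a pair into the test cradle

TASK

Lay the two loose battery cells into the top of the checker's sloping chute, both the same way round as the cell already waiting in it (button end toward the brass plates on the lever's side, flat end toward the coil springs). Then press the feed lever fully down twice, letting it spring right back up after each stroke, so that two cells lie in the test cradle and the third waits in the roller's pocket. Do not disturb the other things on the bench.

Things in the scene. Friction and masses are not known exactly. Their poses are not given: they have to be found in the camera images.
- checker: bench cell checker, fixed: base plate 220 x 94 mm; an open-topped sheet-metal track slopes down at 20 degrees toward the robot, from a flared mouth through the chute and a black roller with one pocket to the test cradle. Origin on the bench straight below the roller's axis; own +x uphill along the track, +y its left (side of the lever and brass plates; coil springs at -y), z up
- chute_mouth (a point): point on the chute floor in the flared mouth, on the centre line, 85 mm uphill of the roller's axis along the slope, 100 mm above the bench: where cells are laid in, across the track. 64 mm wide here; side plates 13 mm high. The floor goes on 23 mm uphill to an open end; downhill the track narrows to 54 mm. A cell lying here has its middle 7.3 mm off the floor
- pocket (a point): middle of a cell lying in the roller's pocket (own x = 2 mm, 79 mm above the bench). Cells let go in the mouth roll down by themselves and queue behind the one in the pocket, middles at own x = 16 and 30 mm, 84 and 89 mm above the bench
- cradle (a point): middle of the test cradle at the foot of the track. Fed cells roll against its end stop and lie side by side across the track, middles at own x = -59 and -46 mm, 55 and 60 mm above the bench
- feed_lever (a joint): angle of lever and pocket roller, rad: 0 = up (spring holds it there, pocket open to the chute), 1.257 = fully down at its stop (pocket emptied into the cradle; the cell leaves from about 1.05 on). Pressing down at the knob takes 1 to 5 N; let go, it springs back up in under 1 s. While down, the roller holds the next cell back; once up, that one rolls into the pocket
- lever_knob (a point): centre of the black ball knob, 21 mm diameter, on the end of the lever, 85 mm from its axis, in the plane own y = +56 mm. Lever up: 65 mm downhill (own -x) of the axis, 125 mm above the bench; fully down: 72 mm downhill, 25 mm above the bench; between them an arc about the axle, farthest out (85 mm) at 70 mm height
- lever_axle (a point): point on the lever's horizontal hinge axis (along the checker's y), in the plane in which the knob swings, 70 mm above the bench
- cell_ready: cylindrical battery cell, 50 mm long, 14.6 mm diameter, 23 g, at the start in the checker's pocket, across the track, button toward the checker's +y: the others go the same way. One end (red wrap up to the edge) has the small raised button contact, the other (pale band) is flat. The origin lies on the can's surface half way along; own -y runs along the can toward the button end. It rolls easily.
- cell_ready_center (a point): the middle of that cell, on its long axis (7.3 mm above whatever it lies on)
- cell_ready_button (a point): the button end of that cell, on its long axis, 25 mm from its middle
- cell_1: cylindrical battery cell, 50 mm long, 14.6 mm diameter, 23 g, one of the two loose cells lying on the bench top to the robot's right, any way round. One end (red wrap up to the edge) has the small raised button contact, the other (pale band) is flat. The origin lies on the can's surface half way along; own -y runs along the can toward the button end. It rolls easily.
- cell_1_center (a point): the middle of that cell, on its long axis (7.3 mm above whatever it lies on)
- cell_1_button (a point): the button end of that cell, on its long axis, 25 mm from its middle
- cell_2: cylindrical battery cell, 50 mm long, 14.6 mm diameter, 23 g, one of the two loose cells lying on the bench top to the robot's right, any way round. One end (red wrap up to the edge) has the small raised button contact, the other (pale band) is flat. The origin lies on the can's surface half way along; own -y runs along the can toward the button end. It rolls easily.
- cell_2_center (a point): the middle of that cell, on its long axis (7.3 mm above whatever it lies on)
- cell_2_button (a point): the button end of that cell, on its long axis, 25 mm from its middle
- black_tape: Bystander: roll of black tape, lying flat, 54 mm across, 19 mm high, near the loose cells. Origin: centre of its underside
- bud_pot: Bystander: clear pot of cotton buds, 77 mm across, 80 mm high, to the right of the cells. Origin: centre of its underside
- dish: Bystander: shallow clear round dish, 62 mm across, 13 mm high, to the left of the checker. Origin: centre of its underside
- round_blank: Bystander: turned aluminium disc, 55 mm across, 14 mm high, behind the dish on the left. Origin: centre of its underside
- vial: Bystander: small brown screw-cap vial standing upright, 31 mm across, 76 mm high, on the left. Origin: centre of its underside

How it is judged:
On the way, in this order (a step that is already met when the one before it is completed fails the run):
1. both loose cells lie across the feed chute behind the ready cell, button ends toward the lever side, before the lever has been worked (x of cell_1_center in the frame of checker between 0.01 and 0.05 m and z of cell_1_center in the frame of checker between 0.076 and 0.1 m and y of cell_1_center in the frame of checker between -0.005 and 0.005 m and y of each of cell_1_button, cell_2_button, cell_ready_button in the frame of checker above 0.018 m and x of cell_2_center in the frame of checker between 0.01 and 0.05 m and z of cell_2_center in the frame of checker between 0.076 and 0.1 m and y of cell_2_center in the frame of checker between -0.005 and 0.005 m and x of cell_ready_center in the frame of checker between -0.004 and 0.008 m and z of cell_ready_center in the frame of checker between 0.073 and 0.086 m and y of cell_ready_center in the frame of checker between -0.005 and 0.005 m and value of joint feed_lever below 0.08 rad), for 0.2 s.
2. the first stroke has fed one cell, and only one, into the test cradle (x of cell_ready_center in the frame of checker between -0.066 and -0.038 m and z of cell_ready_center in the frame of checker between 0.047 and 0.068 m and y of cell_ready_center in the frame of checker between -0.005 and 0.005 m and y of cell_ready_button in the frame of checker above 0.018 m and x of each of cell_1_center, cell_2_center in the frame of checker above -0.006 m), for 0.05 s.
At the end, for the whole second after the job is handed in: Two cells lie at rest side by side across the test cradle (the one that was ready and one of the two added), the third at rest in the roller's pocket, every button end toward the lever side, the lever back up (below 0.08 rad) (x of cell_ready_center in the frame of checker between -0.066 and -0.038 m and z of cell_ready_center in the frame of checker between 0.047 and 0.068 m and y of cell_ready_center in the frame of checker between -0.005 and 0.005 m and y of cell_ready_button in the frame of checker above 0.018 m and ((x of cell_1_center in the frame of checker between -0.066 and -0.038 m and z of cell_1_center in the frame of checker between 0.047 and 0.068 m and y of cell_1_center in the frame of checker between -0.005 and 0.005 m and y of each of cell_1_button, cell_2_button in the frame of checker above 0.018 m and x of cell_2_center in the frame of checker between -0.004 and 0.008 m and z of cell_2_center in the frame of checker between 0.073 and 0.086 m and y of cell_2_center in the frame of checker between -0.005 and 0.005 m) or (x of cell_2_center in the frame of checker between -0.066 and -0.038 m and z of cell_2_center in the frame of checker between 0.047 and 0.068 m and y of cell_2_center in the frame of checker between -0.005 and 0.005 m and y of each of cell_2_button, cell_1_button in the frame of checker above 0.018 m and x of cell_1_center in the frame of checker between -0.004 and 0.008 m and z of cell_1_center in the frame of checker between 0.073 and 0.086 m and y of cell_1_center in the frame of checker between -0.005 and 0.005 m)) and value of joint feed_lever below 0.08 rad and linear speed of each of cell_ready, cell_1, cell_2 below 0.02 m/s); the robot touches nothing.
It fails at once if a bystander is pushed more than 25 mm (distance of any of black_tape, bud_pot, dish, round_blank, vial from where it was at the start of the episode above 0.025 m).
It also fails if it takes over 72 s, if anything falls off the work surface, if the arm or the gripper's body presses on something with over 40 N, if the wrist force passes 120 N, or if a joint passes its speed limit or range.

ROBOT

A 6-joint arm with a two-finger parallel gripper is mounted at the origin on a cart in front of the work surface, level with it; the furniture and walls round the work are solid. World frame = base frame: x ahead of the robot, y to its left, z up, the work surface at z = 0. Lengths are in m, angles in rad, forces in N, time in s.
With the tool pointing down it reaches from about 0.35 to 0.975 m from the base axis. Payload 4.9 kg.
Tool frame: the origin (TCP) lies on the mounting face of the last link; the fingertips stand 173 mm ahead of it and the grasp point (between the pads) lies 155 mm ahead of it (tcp_to_grasp is the distance from the TCP to the grasp point, in m); z points along the fingers, y is the line along which they close (so a half turn about z gives the same grasp; the last joint's range is limited). The gripper opens to 85 mm and grips with 20 to 120 N. Pads are 22 mm wide; open, the fingers measure 114 mm over their backs; the gripper's body (76 mm by 85 mm) begins 54 mm behind the grasp point. The pads swing forward as they close: fully open they stand 13 mm farther back than shut.
Start: joints at [1.015, 0.053, 1.613, -0, 1.476, -0.119], TCP at [0.264, 0.566, 0.405] pointing down, gripper open.
Joint ranges: [-3.01, 3.01], [-1.01, 2.22], [0.06, 2.58], [-1.02, 4.17], [0.09, 2.62], [-3.14, 3.14]. Speed limits (rad/s): [2.57, 2.57, 3.14, 3.14, 3.14, 3.14].

INTERFACE

Orientations are given as a rotation vector (axis times angle).
In Python, from station import get_obs, get_image, calibration, finish_job, tcp_to_grasp gives the robot as it stands. The module is installed in compiled form; this text tells all that it offers.
- The arm moves only by the tool arm_command, never from a script. Its argument "plan" is a list that holds one entry, the list of rows, each a list of 6 numbers: the shift along the tool's x, y, z in cm, then the turn, a rotation vector about the tool's x, y, z in rad. A call has 1 to 12 rows; each row is the pose to reach, as a shift and turn from the pose commanded when the call began, along the tool's axes at that moment; what a row does not reach only later rows make up. A row lasts 1/12 s, in which the tool goes at most 41.7 mm and 7.16 degrees, less where a joint would pass 70% of its speed; a pose out of reach is approached as far as the arm can. A call with a gripper value outside its range is refused whole. "gripper" is the closure, from -1 (fully open) to 1 (shut), set as the call begins (left out, the last holds). The fingers move at their own pace and stop on an object; "force" is the grip in N (left out, the last holds). Time passes only in rows, so rows that repeat a pose let the fingers close. It gives the time, the measured TCP pose, the force, the opening and the grip force at its end, in the units of the state.
- get_obs(): the state, without advancing time (a new reading comes with each control period).
- get_image(name): name is "side" or "top" or "wrist"; returns (picture, depth): 384x512x3 uint8, blue, green, red; 384x512 float32, m along the optical axis (not along the pixel's ray), 0 where there is no reading.
- calibration(name): a dict with "fx", "fy", "cx", "cy" (pixels), "dist" ([k1, k2, p1, p2, k3] as OpenCV has them; the pictures are not rectified), "pose" (4x4, takes a point from camera to world coordinates). Camera axes: x right, y up, looking along -z (the intrinsics and any distortion apply to the point x, -y, -z); pixel columns grow to the right and rows downward; lengths in m; the calibration is good to about 2 mm. A picture is of the moment at which its call begins: read the wrist's pose just before it. calibration takes no time and is no camera call; for the wrist camera it gives the pose at the moment of the call.
- finish_job(): hands the job in; it is judged then, once.
The state is a dict: "t": time; "q": joint angles; "dq": joint speeds; "effort": joint torques, N m; "tool_pos": TCP position; "tool_rot": TCP orientation; "contact_force": force on the tool from outside, world axes, zero at the start; "wrist_torque": the same for the moment, N m; "opening": finger opening in m; "grip_force": force on a finger pad.
Only numpy, scipy, OpenCV 4.12 (cv2) and the standard library are available. Lean on these libraries where they do the work, as an engineer would, in place of code of your own. Each camera call takes 0.05 s, during which the arm holds its last target. There are 200 camera calls.

## Working session

There is one attempt and no reset: what is moved stays moved. The work goes in short steps, Python scripts to look and compute and a tool call to move; the robot and the scene stay as the last step left them, time stands still between calls to the robot, and variables do not carry over. Pictures are saved under pics/ and viewed, at most 10 in all, crops included, and the job is handed in when it is done.

Besides the shell and the picture viewer there is one more tool, called after "Emit:" as name(argument=value, ...) on one line, values as JSON. arm_command: Moves the arm, as the interface text tells. Its arguments: {"type":"object","properties":{"plan":{"type":"array"},"gripper":{"type":"number"},"force":{"type":"number"}},"required":["plan"]}

```bash
mkdir -p pics
cat > h.py <<'E'
import numpy as np, cv2
from station import *
from scipy.spatial.transform import Rotation as R
def ray(c,uv):
    K=np.array([[c['fx'],0,c['cx']],[0,c['fy'],c['cy']],[0,0,1]])
    p=cv2.undistortPoints(np.array(uv,float).reshape(-1,1,2),K,np.array(c['dist'],float)).reshape(-1,2)
    d=np.c_[p[:,0],-p[:,1],-np.ones(len(p))]
    P=np.array(c['pose']); return P[:3,3],d@P[:3,:3].T
def onplane(c,uv,z):
    o,d=ray(c,uv); return o+d*((z-o[2])/d[:,2])[:,None]
def cloud(c,depth):
    h,w=depth.shape; u,v=np.meshgrid(np.arange(w),np.arange(h))
    o,d=ray(c,np.stack([u,v],-1).reshape(-1,2)); return (o+d*depth.reshape(-1,1)).reshape(h,w,3)
def project(c,pts):
    P=np.linalg.inv(np.array(c['pose'])); q=np.array(pts)@P[:3,:3].T+P[:3,3]; q=q*[1,-1,-1]
    K=np.array([[c['fx'],0,c['cx']],[0,c['fy'],c['cy']],[0,0,1]])
    return cv2.projectPoints(q,np.zeros(3),np.zeros(3),K,np.array(c['dist'],float))[0].reshape(-1,2)
E
python3 - <<'E'
from h import *
for n in ['top','side']:
    im,d=get_image(n); cv2.imwrite(f'pics/{n}0.png',im); np.save(f'pics/{n}0.npy',d); c=calibration(n); print(n,c['fx'],np.round(c['pose'],3).tolist())
o=get_obs(); print(o['tool_pos'],o['tool_rot'],o['t'],tcp_to_grasp)
E
```

```text
top 370.03518911340586 [[-0.017, 0.991, -0.133, 0.36], [-1.0, -0.016, 0.009, 0.04], [0.007, 0.133, 0.991, 1.533], [0.0, 0.0, 0.0, 1.0]]
side 485.12525006020985 [[0.932, -0.249, 0.263, 0.983], [0.362, 0.659, -0.659, -1.008], [-0.009, 0.71, 0.704, 1.22], [0.0, 0.0, 0.0, 1.0]]
[0.26427325 0.56612467 0.40363272] [-6.80536837e-01 -3.06639899e+00  2.61187334e-03] 0.1 0.1547
```

View pics/top0.png

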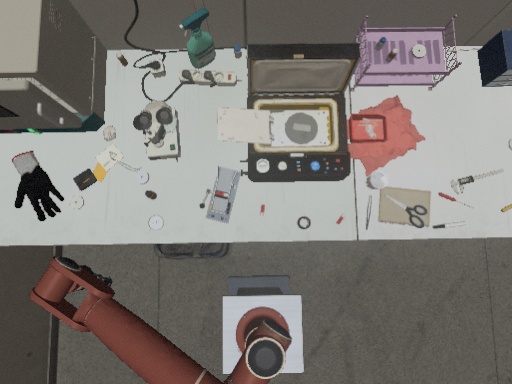

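View pics/side0.png

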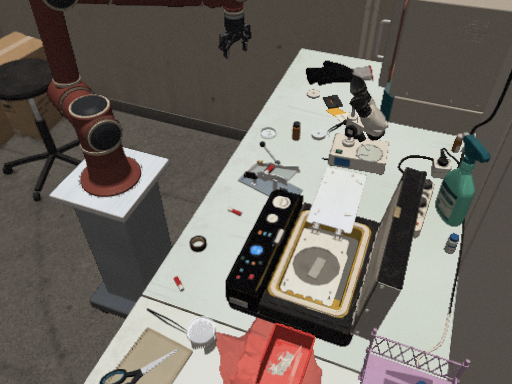

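The top view shows the checker near (223,195), with its lever knob near (205,198). The red cells are at (263,209) and (341,218), and the tape is at (303,222). In the side view the cells are at (234,212) and (179,284).

Run:
```python
from h import *
im=cv2.imread('pics/top0.png'); ims=cv2.imread('pics/side0.png')
a=cv2.resize(im[160:240,190:290],None,fx=8,fy=8,interpolation=cv2.INTER_CUBIC)[:560]
b=cv2.resize(ims[130:210,225:325],None,fx=5,fy=5,interpolation=cv2.INTER_CUBIC)
cv2.imwrite('pics/crop1.png',cv2.resize(a,(780,546)))
cv2.imwrite('pics/crop2.png',b)
for n,I,boxes in [('top',im,[(250,198,276,220),(330,208,352,228)]),('side',ims,[(222,204,246,220),(168,272,190,296)])]:
    c=calibration(n)
    for x0,y0,x1,y1 in boxes:
        s=I[y0:y1,x0:x1].astype(int)
        m=(s[...,2]-s[...,1]>50)
        v,u=np.nonzero(m); p=onplane(c,np.c_[u+x0,v+y0],0.0073)
        mu=p.mean(0)[:2]; w,V=np.linalg.eigh(np.cov(p[:,:2].T)); print(n,m.sum(),mu.round(4),'axis',V[:,1].round(3),'sd',np.sqrt(w).round(4))
c=calibration('top')
print('checker px->',onplane(c,[[223,195],[205,198]],0.08).round(3), 'tape',onplane(c,[[303,222]],0.01), 'pot', onplane(c,[[378,180]],0.08))
```

```text
top 19 [ 0.5038 -0.0096] axis [-0.993  0.114] sd [0.0033 0.0082]
top 18 [ 0.4507 -0.328 ] axis [-0.808  0.59 ] sd [0.003 0.009]
side 30 [ 0.4984 -0.0063] axis [-0.983  0.183] sd [0.0041 0.0096]
side 39 [ 0.444  -0.3234] axis [-0.787  0.617] sd [0.0036 0.0093]
checker px-> [[0.552 0.147 0.08 ]
 [0.541 0.218 0.08 ]] tape [[ 0.444089   -0.17663916  0.01      ]] pot [[ 0.60275305 -0.47251238  0.08      ]]
```

View pics/crop1.png

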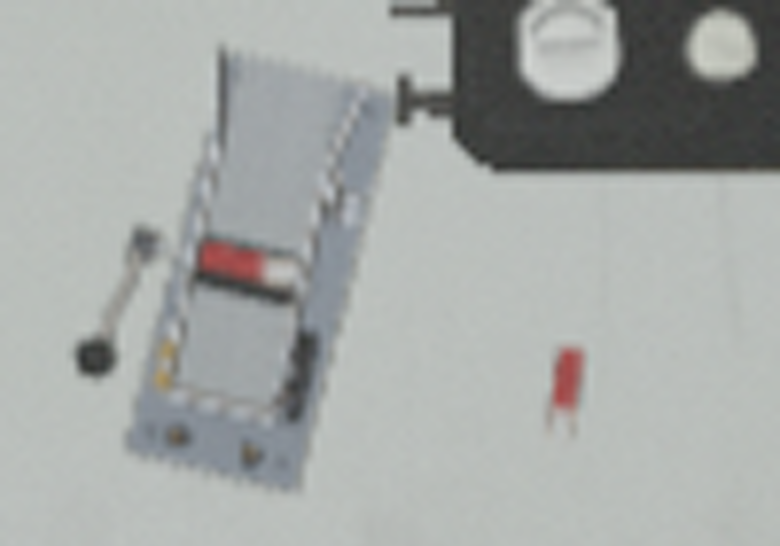

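The crop shows the cell in the pocket with its red button end to the left, on the lever side. The knob is at (95,357), the mouth is at the top near (300,75), and loose cell A has its red end pointing up, away from the robot. Next I'll get close wrist views.

```bash
cat >> h.py <<'E'
def state():
    o=get_obs(); return o,np.array(o['tool_pos']),R.from_rotvec(o['tool_rot'])
def rel(p,Rt):
    o,tp,tr=state(); d=tr.inv().apply(np.array(p)-tp)*100; w=(tr.inv()*Rt).as_rotvec()
    print('ROW cm/rad',d.round(2).tolist(),w.round(4).tolist(),'t',o['t'])
def down(ydir,tilt=0,zvec=(0,0,-1)):
    # tool z = zvec, tool y along ydir (orthogonalised)
    z=np.array(zvec,float); z/=np.linalg.norm(z); y=np.array(ydir,float); y-=z*(y@z); y/=np.linalg.norm(y)
    return R.from_matrix(np.c_[np.cross(y,z),y,z])
E
python3 - <<'E'
from h import *
o,tp,tr=state(); c=calibration('wrist'); P=np.array(c['pose'])
print(tr.as_matrix().round(3).tolist()); print('cam in tool',tr.inv().apply(P[:3,3]-tp).round(3),(tr.inv().as_matrix()@P[:3,:3]).round(3).tolist(),c['fx'])
for yaw in [0]:
    rel([0.42,0.07,0.42],tr)
E
```

```text
[[-0.906, 0.423, -0.001], [0.423, 0.906, -0.001], [0.0, -0.002, -1.0]]
cam in tool [0.077 0.001 0.031] [[0.001, 0.954, 0.3], [1.0, -0.001, -0.001], [-0.001, 0.3, -0.954]] 338.14157507297375
ROW cm/rad [-35.1, -38.37, -1.58] [0.0, 0.0, 0.0] t 0.1
```

Emit:
arm_command(plan=[[[-37.8,-33.8,0,0,0,0],[-37.8,-33.8,0,0,0,0],[-37.8,-33.8,0,0,0,0],[-37.8,-33.8,0,0,0,0],[-37.8,-33.8,0,0,0,0],[-37.8,-33.8,0,0,0,0],[-37.8,-33.8,0,0,0,0],[-37.8,-33.8,0,0,0,0],[-37.8,-33.8,0,0,0,0],[-37.8,-33.8,0,0,0,0],[-37.8,-33.8,0,0,0,0],[-37.8,-33.8,0,0,0,0]]])

```text
t: 1.1
tool_pos: [0.4612, 0.1046, 0.4044]
tool_rot: [-0.681, -3.067, -0.0]
contact_force: [0.3, 0.3, 0.3]
opening: 0.0855
grip_force: 0.0
```

Emit:
arm_command(plan=[[[0,0,0,0,0,0],[0,0,0,0,0,0],[0,0,0,0,0,0],[0,0,0,0,0,0]]])

```text
t: 1.43
tool_pos: [0.4607, 0.1076, 0.4044]
tool_rot: [-0.678, -3.067, -0.0]
contact_force: [0.1, 1.0, -0.0]
opening: 0.0858
grip_force: 0.0
```

Run:
```python
from h import *
o,tp,tr=state();c=calibration('wrist'); im,d=get_image('wrist'); import pickle; pickle.dump((im,d,c),open('pics/w1.pkl','wb'))
cv2.imwrite('pics/w1.png',im); print(tp,o['t'],d.min(),d.max())
```

```text
[0.46070368 0.10762165 0.40436046] 1.4333 0.0 1.1724916
```

View pics/w1.png

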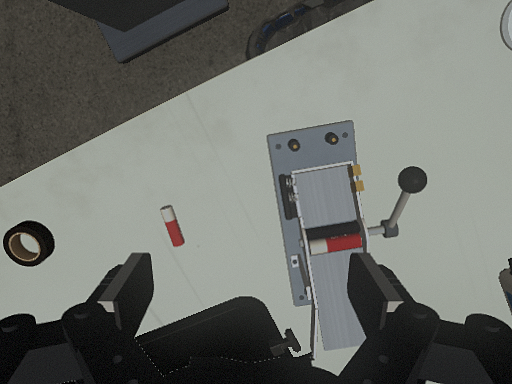

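The wrist view shows the tape at (28,243) and cell A at (173,226), with its red button end toward the bottom at (178,243). The pocket cell is at (335,243), red to the right. The knob is at (412,180), and the base plate corners are at (267,134), (353,121) and (295,305).

```bash
cat > m1.py <<'E'
from h import *
import pickle
im,d,c=pickle.load(open('pics/w1.pkl','rb')); I=im.astype(int); pc=cloud(c,d)
# loose cell: non-bench pixels = red or whiter; use red part & known geometry plus segmentation vs depth
def redmask(x0,y0,x1,y1):
    s=I[y0:y1,x0:x1]; v,u=np.nonzero(s[...,2]-s[...,1]>50); return np.c_[u+x0,v+y0]
r=redmask(150,195,200,260); p=onplane(c,r,0.010)
x0,y0,x1,y1=150,195,200,260
h=pc[y0:y1,x0:x1]; v,u=np.nonzero((h[...,2]>0.006)&(h[...,2]<0.03)); q=h[v,u]
print('depth seg',len(q),q.mean(0).round(4),'zmax',np.percentile(q[:,2],95).round(4),'bench z',np.median(pc[150:190,100:150,2]).round(4))
w,V=np.linalg.eigh(np.cov(q[:,:2].T)); print('axis',V[:,1].round(4),np.sqrt(w).round(4)*np.sqrt(12), 'red mean',p.mean(0).round(4), 'ext',np.ptp((q[:,:2]-q[:,:2].mean(0))@V[:,1]))
# mid of extents
a=(q[:,:2]-q[:,:2].mean(0))@V[:,1]; print('mid',(q[:,:2].mean(0)+V[:,1]*(a.max()+a.min())/2).round(4))
# pocket cell
x0,y0,x1,y1=295,225,375,262
h=pc[y0:y1,x0:x1]; s=I[y0:y1,x0:x1]
m=((s[...,2]-s[...,1]>50))
v,u=np.nonzero(m); q=h[v,u]; print('pocket red',len(q),np.median(q,0).round(4), 'plane', onplane(c,np.c_[u+x0,v+y0],0.083).mean(0).round(4))
w,V=np.linalg.eigh(np.cov(q[:,:2].T)); print(V[:,1].round(4))
# knob
g=im[150:210,385:440].max(2); m=(g<75).astype(np.uint8); n,l,st,ce=cv2.connectedComponentsWithStats(m); k=1+st[1:,4].argmax(); print('knob px',ce[k]+[385,150],st[k], onplane(c,[ce[k]+[385,150]],0.125).round(4))
v,u=np.nonzero(l==k); print('knob depth',np.median(pc[v+150,u+385],0).round(4),np.percentile(pc[v+150,u+385][:,2],[5,95]))
# plate
print('plate',onplane(c,[[267,134],[353,121],[295,305]],0.004).round(4).tolist())
E
python3 m1.py
```

```text
depth seg 514 [ 0.4935 -0.0056  0.0127] zmax 0.0153 bench z -0.0002
axis [-0.9864  0.1642] [0.01351    0.04988306] red mean [ 0.503  -0.0091  0.01  ] ext 0.04894319614120896
mid [ 0.4948 -0.0058]
pocket red 430 [0.556  0.1619 0.0847] plane [0.5572 0.1621 0.083 ]
[-0.7935 -0.6086]
knob px [411.50556439 180.28616852] [ 10  16  32  44 629] [[0.5057 0.2249 0.125 ]]
knob depth [0.5024 0.2227 0.1318] [0.12280248 0.13523912]
plate [[0.4441, 0.1369, 0.004], [0.4702, 0.2271, 0.004], [0.659, 0.0808, 0.004]]
```

Run:
```python
from h import *
import pickle
b=np.array([0.986,-0.164,0]); y=np.cross([0,0,-1],b)  # x=y×z -> y=z×x
rel([0.4945,-0.006,0.24],down(y))
c=calibration('top'); pc=cloud(c,np.load('pics/top0.npy'))
for box in [(172,185,236,250),(140,180,260,300),(160,185,250,262)]:
    q=pc[box[0]:box[1],box[2]:box[3]].reshape(-1,3); print(box,np.percentile(q[:,2],[5,50,95]).round(3))
q=pc.reshape(-1,3); m=(q[:,2]>0.02)&(q[:,2]<.3)&(q[:,1]<0.1)&(q[:,1]>-.05)&(q[:,0]>0.5)&(q[:,0]<.72); print('box corner x',q[m][:,0].min(),'ymax',q[m][:,1].max(),np.percentile(q[m][:,2],[50,95,99]))
print(get_obs()['q'])
```

```text
ROW cm/rad [-7.87, -8.9, 16.44] [-0.0007, -0.0001, 2.8719] t 1.4833
(172, 185, 236, 250) [-0.004  0.005  0.098]
(140, 180, 260, 300) [0.07  0.115 0.123]
(160, 185, 250, 262) [-0.     0.116  0.122]
box corner x 0.6109581019821774 ymax 0.09652144841813215 [0.11648263 0.12223379 0.12452216]
[ 7.24696425e-02 -3.24256234e-01  1.95424417e+00  2.32340385e-04
  1.51205499e+00 -1.06380572e+00]
```

Emit:
arm_command(plan=[[[-7.9,-8.9,16.4,0,0,1.44],[-7.9,-8.9,16.4,0,0,1.44],[-7.9,-8.9,16.4,0,0,1.44],[-7.9,-8.9,16.4,0,0,1.44],[-7.9,-8.9,16.4,0,0,1.44],[-7.9,-8.9,16.4,0,0,1.44],[-7.9,-8.9,16.4,0,0,1.44],[-7.9,-8.9,16.4,0,0,1.44],[-7.9,-8.9,16.4,0,0,1.44],[-7.9,-8.9,16.4,0,0,1.44],[-7.9,-8.9,16.4,0,0,1.44],[-7.9,-8.9,16.4,0,0,1.44]]])

```text
t: 2.48
tool_pos: [0.495, -0.0058, 0.2407]
tool_rot: [-2.536, -1.854, -0.0]
contact_force: [0.2, -0.5, 1.0]
opening: 0.085
grip_force: 0.0
```

Emit:
arm_command(plan=[[[0,0,0,0,0,1.432],[0,0,0,0,0,1.432],[0,0,0,0,0,1.432],[0,0,0,0,0,1.432],[0,0,0,0,0,1.432],[0,0,0,0,0,1.432],[0,0,0,0,0,1.432],[0,0,0,0,0,1.432],[0,0,0,0,0,1.432],[0,0,0,0,0,1.432],[0,0,0,0,0,1.432],[0,0,0,0,0,1.432]]])

```text
t: 3.48
tool_pos: [0.495, -0.0057, 0.2407]
tool_rot: [-3.13, 0.266, -0.0]
contact_force: [-0.0, -0.1, -0.0]
opening: 0.0857
grip_force: 0.0
```

Run:
```python
from h import *
b=np.array([0.986,-0.164,0]); y=np.cross([0,0,-1],b)
rel([0.4945,-0.006,0.174],down(y)); o,tp,tr=state(); print(tp)
c=calibration('wrist'); im,d=get_image('wrist'); cv2.imwrite('pics/w2.png',im)
r=(im[...,2].astype(int)-im[...,1]>50); pc=cloud(c,d); q=pc[r]; q=q[(abs(q[:,2])<.05)&(np.hypot(q[:,0]-.495,q[:,1])<.05)]; print(len(q),q.mean(0))
h=pc.reshape(-1,3); m=(h[:,2]>.006)&(h[:,2]<.02)&(np.hypot(h[:,0]-.4945,h[:,1]+.006)<.035); q=h[m]; print(len(q),q.mean(0)); w,V=np.linalg.eigh(np.cov(q[:,:2].T)); print(V[:,1]); a=(q[:,:2]-q[:,:2].mean(0))@V; print(q[:,:2].mean(0)+V@((a.max(0)+a.min(0))/2),np.ptp(a,axis=0))
```

```text
ROW cm/rad [-0.05, 0.03, 6.67] [-0.0001, -0.0, -0.0045] t 3.4833
[ 0.49500434 -0.00574991  0.24074123]
938 [ 0.50218465 -0.00927209  0.01351264]
1658 [ 0.49637219 -0.00861797  0.01283315]
[-0.98338709  0.18152086]
[ 0.49470235 -0.00831446] [0.01456792 0.05033673]
```

Emit:
arm_command(plan=[[[0,0.15,3.3,0,0,0],[0,0.15,6.6,0,0,0],[0,0.15,6.6,0,0,0],[0,0.15,6.6,0,0,0]]])

```text
t: 3.87
tool_pos: [0.4936, -0.0077, 0.173]
tool_rot: [-3.13, 0.258, 0.008]
contact_force: [0.6, 0.3, 0.4]
opening: 0.0851
grip_force: 0.0
```

Emit:
arm_command(plan=[[[0,0,0,0,0,0],[0,0,0,0,0,0],[0,0,0,0,0,0],[0,0,0,0,0,0],[0,0,0,0,0,0],[0,0,0,0,0,0],[0,0,0,0,0,0],[0,0,0,0,0,0],[0,0,0,0,0,0],[0,0,0,0,0,0]]], gripper=1, force=30)

```text
t: 4.7
tool_pos: [0.4952, -0.009, 0.1755]
tool_rot: [3.13, -0.262, 0.001]
contact_force: [-2.0, 0.1, 6.6]
opening: 0.0132
grip_force: 30.8
```

Emit:
arm_command(plan=[[[0,0,-4,0,0,0],[0,0,-8,0,0,0],[0,0,-12,0,0,0],[0,0,-12,0,0,0],[0,0,-12,0,0,0]]])

```text
t: 5.12
tool_pos: [0.4959, -0.0091, 0.298]
tool_rot: [3.13, -0.262, 0.011]
contact_force: [-1.0, -0.4, -0.7]
opening: 0.0132
grip_force: 30.3
```

Run:
```python
from h import *
ex=np.array([.967,-.255,0]);ex/=np.linalg.norm(ex); ey=np.cross([0,0,1],ex); O=np.array([.5548,.154,0])
s=np.deg2rad(20); n=-ex*np.sin(s)+np.array([0,0,np.cos(s)])
Rp=down(ex,zvec=-n)
o,tp,tr=state(); c=calibration('wrist'); im,d=get_image('wrist'); cv2.imwrite('pics/w3.png',im)
# cell in tool frame
pc=cloud(c,d); t=tr.inv().apply(pc.reshape(-1,3)-tp); red=(im[...,2].astype(int)-im[...,1]>50).reshape(-1)
q=t[red&(abs(t[:,1])<.02)&(t[:,2]>.13)&(t[:,2]<.19)]; print('red in tool',len(q),q.mean(0) if len(q) else '',q.min(0),q.max(0), o['opening'])
for up in (0.08,0.0):
    ctr=O+.0775*ex+[0,0,.109]; tcp=ctr+n*(.1695+up); print('tcp',tcp); rel(tcp,Rp)
```

```text
red in tool 1912 [ 0.00713813 -0.00071004  0.16235104] [-0.01086898 -0.00725041  0.15964138] [0.02267718 0.00586215 0.16655578] 0.013184102507896681
tcp [0.54722493 0.15599756 0.34345331]
ROW cm/rad [2.42, -17.13, -4.8] [-0.2813, 0.2566, -1.4642] t 5.1667
tcp [0.5736821  0.14902075 0.2682779 ]
ROW cm/rad [5.13, -16.89, 2.72] [-0.2813, 0.2566, -1.4642] t 5.1667
```

View pics/w3.png

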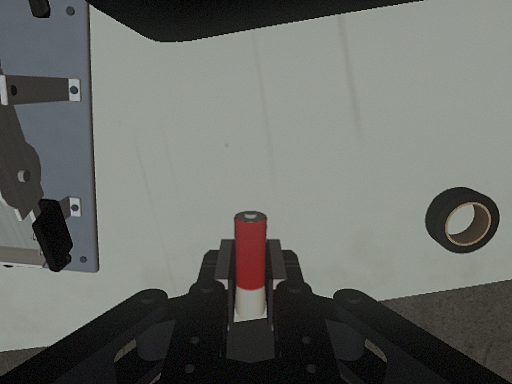

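The cell is gripped squarely at (250,262), with its button end at (250,215) along tool +x.

```bash
cat > place.py <<'E'
from h import *
import sys
ex=np.array([.967,-.255,0]);ex/=np.linalg.norm(ex); ey=np.cross([0,0,1],ex); O=np.array([.5548,.154,0])
s=np.deg2rad(20); n=-ex*np.sin(s)+np.array([0,0,np.cos(s)])
Rp=down(ex,zvec=-n)
if __name__=='__main__':
    dx,dz=float(sys.argv[1]),float(sys.argv[2])
    for up in (0.11,0.0):
        ctr=O+.0775*ex+ey*(-dx)+[0,0,.109]; tcp=ctr+n*(dz+up); print('tcp',tcp.round(4)); rel(tcp,Rp)
    print(get_obs()['tool_pos'])
E
python3 place.py -0.002 0.168
```

```text
tcp [0.5383 0.1604 0.3702]
ROW cm/rad [1.47, -17.42, -7.48] [-0.2813, 0.2566, -1.4642] t 5.1667
tcp [0.5747 0.1508 0.2669]
ROW cm/rad [5.2, -17.08, 2.86] [-0.2813, 0.2566, -1.4642] t 5.1667
[ 0.49494447 -0.00894357  0.29539866]
```

Emit:
arm_command(plan=[[[0.2,0,-4,-0.02,0.02,-0.12],[0.4,-3,-7.5,-0.045,0.04,-0.24],[1.5,-17.4,-7.5,-0.2813,0.2566,-1.4642],[1.5,-17.4,-7.5,-0.2813,0.2566,-1.4642],[1.5,-17.4,-7.5,-0.2813,0.2566,-1.4642],[1.5,-17.4,-7.5,-0.2813,0.2566,-1.4642],[1.5,-17.4,-7.5,-0.2813,0.2566,-1.4642],[1.5,-17.4,-7.5,-0.2813,0.2566,-1.4642],[1.5,-17.4,-7.5,-0.2813,0.2566,-1.4642],[1.5,-17.4,-7.5,-0.2813,0.2566,-1.4642],[1.5,-17.4,-7.5,-0.2813,0.2566,-1.4642],[1.5,-17.4,-7.5,-0.2813,0.2566,-1.4642]]])

```text
t: 6.17
tool_pos: [0.538, 0.1602, 0.3662]
tool_rot: [2.269, 1.733, 0.297]
contact_force: [0.1, -0.0, -1.2]
opening: 0.013
grip_force: 30.3
```

```bash
python3 place.py -0.002 0.168
```

```text
tcp [0.5383 0.1604 0.3702]
ROW cm/rad [0.03, 0.16, -0.37] [-0.0085, 0.0041, -0.0078] t 6.1667
tcp [0.5747 0.1508 0.2669]
ROW cm/rad [0.07, 0.25, 10.63] [-0.0085, 0.0041, -0.0078] t 6.1667
[0.53798039 0.16020296 0.36621831]
```

Emit:
arm_command(plan=[[[0.05,0.2,2.5,-0.0085,0.004,-0.008],[0.05,0.2,5.5,-0.0085,0.004,-0.008],[0.05,0.2,5.5,-0.0085,0.004,-0.008],[0.05,0.2,5.5,-0.0085,0.004,-0.008]]])

```text
t: 6.5
tool_pos: [0.5572, 0.1549, 0.3139]
tool_rot: [2.265, 1.734, 0.301]
contact_force: [0.7, 0.1, -1.1]
opening: 0.013
grip_force: 30.3
```

```bash
python3 - <<'E'
from h import *
import pickle
o,tp,tr=state();c=calibration('wrist'); im,d=get_image('wrist'); pickle.dump((im,d,c,tp,tr.as_matrix()),open('pics/w4.pkl','wb')); cv2.imwrite('pics/w4.png',im)
E
python3 place.py -0.002 0.168
```

```text
tcp [0.5383 0.1604 0.3702]
ROW cm/rad [0.01, -0.06, -5.74] [-0.0003, 0.0006, -0.0063] t 6.55
tcp [0.5747 0.1508 0.2669]
ROW cm/rad [0.01, -0.06, 5.26] [-0.0003, 0.0006, -0.0063] t 6.55
[0.55781028 0.15516139 0.31644997]
```

View pics/w4.png

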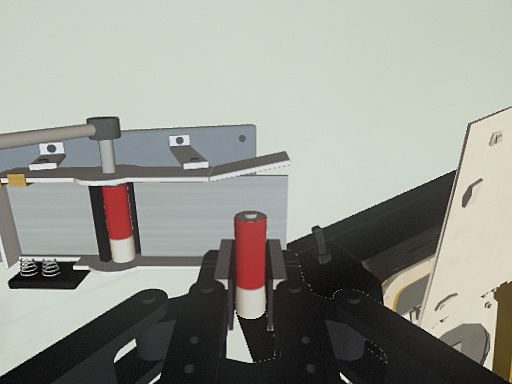

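The wrist view shows the pocket cell at (119,222) with its button up, toward the lever side. The held cell at (250,265) points the same way, above the mouth.

Run:
```python
from place import *
import pickle
im,d,c,tp,M=pickle.load(open('pics/w4.pkl','rb')); pc=cloud(c,d)-O
X=np.stack([pc@ex,pc@ey,pc[...,2]],-1); r=im[...,2].astype(int)-im[...,1]>50
for n,(x0,y0,x1,y1) in dict(pocket=(95,175,140,265),held=(225,205,275,320)).items():
    q=X[y0:y1,x0:x1][r[y0:y1,x0:x1]]; q=q[q[:,2]>.05]; print(n,len(q),np.median(q,0).round(4),np.percentile(q,2,0).round(4),np.percentile(q,98,0).round(4), np.polyfit(q[:,1],q[:,0],1)[0].round(3))
# mouth side-plates tops at image cols 270-285
for u,v in [(280,161),(250,168),(200,178),(230,200),(270,200),(270,190),(60,182),(60,262),(170,262)]: print((u,v),X[v,u].round(4))
```

```text
pocket 1259 [0.0017 0.0085 0.0846] [-0.005  -0.0079  0.0806] [0.0081 0.0235 0.0867] 0.031
held 1970 [0.0568 0.0094 0.1615] [ 0.0521 -0.0075  0.1566] [0.0639 0.0242 0.1634] -0.133
(280, 161) [0.0905 0.0387 0.1173]
(250, 168) [0.0747 0.0349 0.112 ]
(200, 178) [0.0482 0.0294 0.1028]
(230, 200) [0.0673 0.0119 0.0962]
(270, 200) [0.0906 0.0115 0.1039]
(270, 190) [0.0904 0.0181 0.1041]
(60, 182) [-0.0279  0.027   0.0735]
(60, 262) [-0.0419 -0.0356  0.0481]
(170, 262) [ 0.0288 -0.0265  0.0902]
```

Emit:
arm_command(plan=[[[-0.1,-0.05,2.5,0,0,-0.006],[-0.1,-0.05,4.5,0,0,-0.006],[-0.1,-0.05,5.2,0,0,-0.006],[-0.1,-0.05,5.2,0,0,-0.006],[-0.1,-0.05,5.2,0,0,-0.006]]])

```text
t: 6.97
tool_pos: [0.5752, 0.1501, 0.2706]
tool_rot: [2.255, 1.736, 0.312]
contact_force: [-0.5, 0.1, 0.1]
opening: 0.0133
grip_force: 30.3
```

Emit:
arm_command(plan=[[[0,0,0,0,0,0],[0,0,0,0,0,0],[0,0,0,0,0,0],[0,0,0,0,0,0],[0,0,0,0,0,0]]], gripper=0.3)

```text
t: 7.38
tool_pos: [0.5751, 0.15, 0.2703]
tool_rot: [2.255, 1.736, 0.312]
contact_force: [0.7, 0.6, -0.2]
opening: 0.0303
grip_force: 0.0
```

Emit:
arm_command(plan=[[[0,0,-1,0,0,0],[0,0,-3,0,0,0],[0,0,-6,0,0,0],[0,0,-10,0,0,0],[0,0,-11,0,0,0],[0,0,-11,0,0,0]]])

```text
t: 7.88
tool_pos: [0.5386, 0.16, 0.3789]
tool_rot: [2.251, 1.733, 0.323]
contact_force: [-1.0, -0.2, 0.8]
opening: 0.0298
grip_force: 0.0
```

```bash
cat > chk.py <<'E'
from place import *
def chk():
    c=calibration('wrist'); im,d=get_image('wrist'); pc=cloud(c,d)-O
    X=np.stack([pc@ex,pc@ey,pc[...,2]],-1); r=(im[...,2].astype(int)-im[...,1]>50)&(X[...,2]>.03)&(abs(X[...,0])<.1)&(abs(X[...,1])<.05)
    n,l,st,ce=cv2.connectedComponentsWithStats(r.astype(np.uint8))
    for k in range(1,n):
        if st[k,4]>60: print(st[k].tolist(),np.median(X[l==k],0).round(4),np.percentile(X[l==k],98,0).round(4))
    return im
if __name__=='__main__':
    im=chk(); cv2.imwrite(f"pics/c{get_obs()['t']:.1f}.png",im); print(get_obs()['tool_pos'],get_obs()['t'])
E
python3 chk.py; ls -t pics|head -1
```

```text
[127, 163, 39, 44, 1430] [0.0077 0.0085 0.0867] [0.0206 0.0241 0.092 ]
[0.53835985 0.15974577 0.37575917] 7.9333
c7.9.png
```

Run:
```python
from h import *
c=calibration('side'); d=np.load('pics/side0.npy'); im=cv2.imread('pics/side0.png'); pc=cloud(c,d)
s=slice(265,300),slice(160,200); h=pc[s].reshape(-1,3); m=(h[:,2]>.006)&(h[:,2]<.03); q=h[m]; print(len(q),q.mean(0)); r=(im[s][...,2].astype(int)-im[s][...,1]>50).reshape(-1); print(h[r].mean(0)); 
w,V=np.linalg.eigh(np.cov(q[:,:2].T)); print(V[:,1])
rm=h[r].mean(0)[:2]; b=rm-q.mean(0)[:2]; b/=np.linalg.norm(b); print(b)
u=V[:,1]*np.sign(V[:,1]@b); u=np.r_[u,0]; R2=down(np.cross([0,0,-1],u))
rel([q[:,0].mean(),q[:,1].mean(),.30],R2)
```

```text
89 [ 0.45258234 -0.33438922  0.01149689]
[ 0.44649109 -0.3265741   0.01285901]
[-0.98771222  0.15628359]
[-0.61474635  0.78872488]
ROW cm/rad [-49.99, 1.44, 8.44] [0.2727, 0.2958, -1.6525] t 7.9333
```

Run:
```python
from h import *
u=np.array([-.795,.607,0]); rel([.453,-.33,.31],down(np.cross([0,0,-1],u)))
```

```text
ROW cm/rad [-49.56, 1.72, 7.47] [0.3172, 0.2071, -1.1639] t 7.9333
```

Emit:
arm_command(plan=[[[-49.6,1.7,7.5,0.3172,0.2071,-1.1639],[-49.6,1.7,7.5,0.3172,0.2071,-1.1639],[-49.6,1.7,7.5,0.3172,0.2071,-1.1639],[-49.6,1.7,7.5,0.3172,0.2071,-1.1639],[-49.6,1.7,7.5,0.3172,0.2071,-1.1639],[-49.6,1.7,7.5,0.3172,0.2071,-1.1639],[-49.6,1.7,7.5,0.3172,0.2071,-1.1639],[-49.6,1.7,7.5,0.3172,0.2071,-1.1639],[-49.6,1.7,7.5,0.3172,0.2071,-1.1639],[-49.6,1.7,7.5,0.3172,0.2071,-1.1639],[-49.6,1.7,7.5,0.3172,0.2071,-1.1639],[-49.6,1.7,7.5,0.3172,0.2071,-1.1639]]], gripper=-1)

```text
t: 8.93
tool_pos: [0.4606, -0.2796, 0.312]
tool_rot: [-0.998, -2.969, 0.003]
contact_force: [1.5, 0.2, -0.0]
opening: 0.0856
grip_force: 0.0
```

Emit:
arm_command(plan=[[[0,0,0,0,0,0],[0,0,0,0,0,0],[0,0,0,0,0,0]]])

```text
t: 9.18
tool_pos: [0.4613, -0.2777, 0.3128]
tool_rot: [-1.006, -2.968, 0.001]
contact_force: [0.0, 0.9, 0.2]
opening: 0.0851
grip_force: 0.0
```

```bash
cat > lookB.py <<'E'
from h import *
o,tp,tr=state(); print(tp,o['tool_rot'],o['q'][5]); c=calibration('wrist'); im,d=get_image('wrist'); cv2.imwrite(f"pics/B{o['t']:.1f}.png",im); pc=cloud(c,d)
r=(im[...,2].astype(int)-im[...,1]>50)&(abs(pc[...,2]-.01)<.01)&(np.hypot(pc[...,0]-.45,pc[...,1]+.33)<.08)
print('red',r.sum(),pc[r].mean(0)); h=pc.reshape(-1,3); rm=pc[r].mean(0)
m=(h[:,2]>.006)&(h[:,2]<.02)&(np.hypot(h[:,0]-rm[0],h[:,1]-rm[1])<.045); q=h[m][:,:2]; w,V=np.linalg.eigh(np.cov(q.T)); a=(q-q.mean(0))@V; ctr=q.mean(0)+V@((a.max(0)+a.min(0))/2)
u=V[:,1]; u=u*np.sign(u@(rm[:2]-ctr)); print('ctr',ctr,'mean',q.mean(0),'ext',np.ptp(a,axis=0),'btn',u)
u=np.r_[u,0]; rel([*ctr,.174],down(np.cross([0,0,-1],u)))
E
python3 lookB.py; ls -t pics|head -1
```

```text
[ 0.46127772 -0.27774028  0.31276507] [-1.00606496e+00 -2.96798871e+00  1.33647344e-03] -1.5958121195550048
red 518 [ 0.44848051 -0.32581005  0.01347278]
ctr [ 0.45442783 -0.33057013] mean [ 0.45390003 -0.32930699] ext [0.01466363 0.0503474 ] btn [-0.78734363  0.6165144 ]
ROW cm/rad [-2.76, -4.63, 13.93] [-0.0034, -0.0061, 0.0121] t 9.2333
B9.2.png
```

Emit:
arm_command(plan=[[[-2.0,-3,2,0,0,0.012],[-2.75,-4.6,5,0,0,0.012],[-2.75,-4.6,9,0,0,0.012],[-2.75,-4.6,12,0,0,0.012],[-2.75,-4.6,13.8,0,0,0.012],[-2.75,-4.6,13.8,0,0,0.012],[-2.75,-4.6,13.8,0,0,0.012]]])

```text
t: 9.82
tool_pos: [0.4551, -0.3297, 0.1759]
tool_rot: [-1.02, -2.964, 0.002]
contact_force: [0.7, -1.0, 0.9]
opening: 0.0854
grip_force: 0.0
```

Emit:
arm_command(plan=[[[0,0,0,0,0,0],[0,0,0,0,0,0],[0,0,0,0,0,0],[0,0,0,0,0,0],[0,0,0,0,0,0],[0,0,0,0,0,0],[0,0,0,0,0,0],[0,0,0,0,0,0],[0,0,0,0,0,0],[0,0,0,0,0,0]]], gripper=1, force=30)

```text
t: 10.65
tool_pos: [0.4552, -0.3315, 0.1776]
tool_rot: [-1.024, -2.966, 0.004]
contact_force: [-0.1, 1.8, 5.6]
opening: 0.0136
grip_force: 30.9
```

Emit:
arm_command(plan=[[[0,0,-4,0,0,0],[0,0,-8,0,0,0],[0,0,-12,0,0,0],[0,0,-16,0,0,0],[0,0,-18,0,0,0],[0,0,-18,0,0,0]]])

```text
t: 11.15
tool_pos: [0.457, -0.3321, 0.3638]
tool_rot: [1.023, 2.964, -0.012]
contact_force: [0.3, -1.1, 0.1]
opening: 0.0129
grip_force: 30.5
```

```bash
python3 - <<'E'
from h import *
o,tp,tr=state(); c=calibration('wrist'); im,d=get_image('wrist'); cv2.imwrite('pics/w5.png',im)
pc=cloud(c,d); t=tr.inv().apply(pc.reshape(-1,3)-tp); red=(im[...,2].astype(int)-im[...,1]>50).reshape(-1)
q=t[red&(abs(t[:,1])<.02)&(t[:,2]>.13)&(t[:,2]<.19)]; print('red in tool',len(q),q.mean(0),q.min(0),q.max(0))
E
python3 place.py -0.002 0.168
```

```text
red in tool 1967 [0.00879429 0.00076781 0.16445339] [-0.0085661  -0.00590907  0.16172768] [0.02464082 0.00754183 0.16965306]
tcp [0.5383 0.1604 0.3702]
ROW cm/rad [23.9, 43.78, -1.27] [-0.3107, -0.1977, 1.1526] t 11.2
tcp [0.5747 0.1508 0.2669]
ROW cm/rad [20.48, 45.31, 9.07] [-0.3107, -0.1977, 1.1526] t 11.2
[ 0.45643646 -0.33162005  0.3602765 ]
```

Emit:
arm_command(plan=[[[1,1,-3,0,0,0],[24,43.8,-1.3,-0.31,-0.198,1.153],[24,43.8,-1.3,-0.31,-0.198,1.153],[24,43.8,-1.3,-0.31,-0.198,1.153],[24,43.8,-1.3,-0.31,-0.198,1.153],[24,43.8,-1.3,-0.31,-0.198,1.153],[24,43.8,-1.3,-0.31,-0.198,1.153],[24,43.8,-1.3,-0.31,-0.198,1.153],[24,43.8,-1.3,-0.31,-0.198,1.153],[24,43.8,-1.3,-0.31,-0.198,1.153],[24,43.8,-1.3,-0.31,-0.198,1.153],[24,43.8,-1.3,-0.31,-0.198,1.153]]])

```text
t: 12.2
tool_pos: [0.5254, 0.0959, 0.3685]
tool_rot: [2.268, 1.737, 0.301]
contact_force: [1.0, -0.9, -1.1]
opening: 0.0128
grip_force: 30.5
```

```bash
python3 place.py 0 0.170
```

```text
tcp [0.5371 0.1587 0.3721]
ROW cm/rad [6.37, -0.36, -0.5] [-0.0084, -0.0, -0.0061] t 12.2
tcp [0.5735 0.1491 0.2687]
ROW cm/rad [6.37, -0.27, 10.5] [-0.0084, -0.0, -0.0061] t 12.2
[0.52542428 0.09586749 0.36849753]
```

Emit:
arm_command(plan=[[[3,-0.2,0,-0.008,0,-0.006],[6.2,-0.3,0,-0.008,0,-0.006],[6.2,-0.3,0,-0.008,0,-0.006],[6.2,-0.3,4,-0.008,0,-0.006],[6.2,-0.3,5.5,-0.008,0,-0.006],[6.2,-0.3,5.5,-0.008,0,-0.006],[6.2,-0.3,5.5,-0.008,0,-0.006]]])

```text
t: 12.78
tool_pos: [0.5563, 0.1504, 0.3155]
tool_rot: [2.255, 1.746, 0.302]
contact_force: [-0.4, 0.7, 0.3]
opening: 0.0128
grip_force: 30.5
```

```bash
python3 place.py 0 0.170; python3 chk.py
```

```text
tcp [0.5371 0.1587 0.3721]
ROW cm/rad [0.31, -0.02, -6.02] [-0.0037, 0.0001, 0.0051] t 12.7833
tcp [0.5735 0.1491 0.2687]
ROW cm/rad [0.31, 0.02, 4.98] [-0.0037, 0.0001, 0.0051] t 12.7833
[0.55629645 0.15041062 0.31551467]
[101, 175, 52, 59, 2502] [0.0083 0.0085 0.0869] [0.021  0.024  0.0919]
[236, 213, 30, 72, 1932] [0.0578 0.0067 0.1613] [0.065  0.0214 0.163 ]
[0.55682755 0.15051021 0.31765058] 12.8333
```

Emit:
arm_command(plan=[[[0.2,0,2.5,0,0,0.005],[0.2,0,4.5,0,0,0.005],[0.2,0,5.1,0,0,0.005],[0.2,0,5.1,0,0,0.005],[0.2,0,5.1,0,0,0.005]]])

```text
t: 13.25
tool_pos: [0.5748, 0.1484, 0.272]
tool_rot: [2.256, 1.738, 0.312]
contact_force: [-0.5, 0.1, -0.8]
opening: 0.0129
grip_force: 30.5
```

Emit:
arm_command(plan=[[[0,0,0,0,0,0],[0,0,0,0,0,0],[0,0,0,0,0,0],[0,0,0,0,0,0],[0,0,0,0,0,0]]], gripper=0.3)

```text
t: 13.67
tool_pos: [0.5747, 0.1485, 0.2715]
tool_rot: [2.256, 1.739, 0.312]
contact_force: [-0.6, 0.9, -0.6]
opening: 0.0298
grip_force: 0.1
```

Emit:
arm_command(plan=[[[0,0,-1,0,0,0],[0,0,-3,0,0,0],[0,0,-6,0,0,0],[0,0,-10,0,0,0],[0,0,-11,0,0,0],[0,0,-11,0,0,0],[0,0,-11,0,0,0],[0,0,-11,0,0,0]]])

```text
t: 14.33
tool_pos: [0.5376, 0.1577, 0.3725]
tool_rot: [2.258, 1.74, 0.308]
contact_force: [-0.4, 0.3, -1.1]
opening: 0.0301
grip_force: 0.0
```

```bash
python3 chk.py; cp $(ls -t pics/c*.png|head -1) pics/after2.png
python3 - <<'E'
from place import *
# lever press: contact tool z down, tool y along ex, closed; pre-press above knob
Rl=down(ex)
for a in (-.065,-.068,-.083,-.085,-.076,-.072): pass
K=O-.067*ex+.058*ey
rel([*K[:2],.37],Rl); print(K,get_obs()['q'])
E
```

```text
[133, 159, 58, 47, 2196] [0.0139 0.0087 0.0902] [0.0335 0.0241 0.0969]
[0.53764973 0.15763326 0.37182671] 14.3833
ROW cm/rad [5.89, -4.72, -1.51] [0.3474, -0.0008, 0.0002] t 14.3833
[0.50480385 0.22716683 0.        ] [ 0.17975543 -0.14973757  1.87439496 -0.16138535  1.10499909  0.48733609]
```

View pics/after2.png

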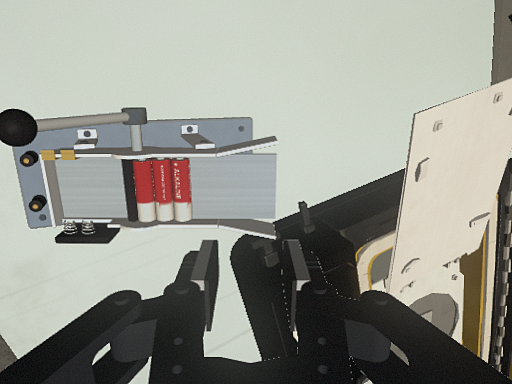

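Three cells are queued at (145..182,190), all with buttons up toward the lever side. The knob is at (17,127). Next I'll press the lever.

Emit:
arm_command(plan=[[[5.9,-5,-1.5,0.347,0,0],[5.9,-5,-1.5,0.347,0,0],[5.9,-5,-1.5,0.347,0,0],[5.9,-5,-1.5,0.347,0,0],[5.9,-5,-1.5,0.347,0,0],[5.9,-5,-1.5,0.347,0,0],[5.9,-5,-1.5,0.347,0,0]]], gripper=1)

```text
t: 14.97
tool_pos: [0.5028, 0.2274, 0.3705]
tool_rot: [2.487, 1.915, 0.006]
contact_force: [0.4, 0.8, -0.6]
opening: 0.0
grip_force: 0.0
```

Run:
```python
from place import *
K=O-.070*ex+.059*ey
rel([*K[:2],.33],down(ex)); c=calibration('wrist'); im,d=get_image('wrist'); cv2.imwrite('pics/k.png',im); pc=cloud(c,d)-O; X=np.stack([pc@ex,pc@ey,pc[...,2]],-1)
m=(im.max(2)<80)&(abs(X[...,0]+.065)<.03)&(abs(X[...,1]-.056)<.025)&(X[...,2]>.11)&(X[...,2]<.15); print(m.sum(),X[m].mean(0) if m.any() else '',[np.percentile(X[m],p,0).round(4) for p in (2,98)] if m.any() else '')
```

```text
ROW cm/rad [0.12, -0.12, 4.05] [0.0045, -0.0016, -0.0007] t 14.9667
712 [-0.06584323  0.05887553  0.13138772] [array([-0.0745,  0.0498,  0.1238]), array([-0.0567,  0.0662,  0.1354])]
```

View pics/k.png

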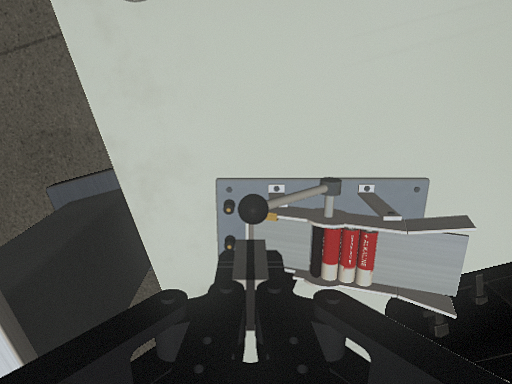

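The knob is at (253,208), directly ahead of the closed fingertips.

Emit:
arm_command(plan=[[[0.1,-0.1,3,0,0,0],[0.1,-0.2,5.5,0,0,0],[0.1,-0.9,7.2,0,0,0],[0.1,-1.4,8.8,0,0,0],[0.1,-1.7,10.3,0,0,0],[0.1,-1.9,11.8,0,0,0],[0.1,-1.8,13.2,0,0,0],[0.1,-1.5,14.6,0,0,0],[0.1,-1.1,15.8,0,0,0],[0.1,-0.9,16.4,0,0,0],[0.1,-0.9,16.4,0,0,0],[0.1,-0.9,16.4,0,0,0]]])

```text
t: 16.02
tool_pos: [0.4954, 0.2315, 0.2083]
tool_rot: [2.488, 1.916, 0.007]
contact_force: [-3.7, 0.1, 4.9]
opening: -0.0001
grip_force: 2.5
```

```bash
cat > cells.py <<'E'
from place import *
def side():
    c=calibration('top'); im,d=get_image('top'); return im
im=None
c=calibration('wrist'); im,d=get_image('wrist'); pc=cloud(c,d)-O; X=np.stack([pc@ex,pc@ey,pc[...,2]],-1)
cv2.imwrite(f"pics/l{get_obs()['t']:.1f}.png",im)
r=(im[...,2].astype(int)-im[...,1]>50)&(X[...,2]>.03)&(abs(X[...,0])<.1)&(abs(X[...,1])<.05)
n,l,st,ce=cv2.connectedComponentsWithStats(r.astype(np.uint8))
for k in range(1,n):
    if st[k,4]>40: print(st[k].tolist(),*[np.percentile(X[l==k],p,0).round(4) for p in (2,50,98)])
o=get_obs(); tp=np.array(o['tool_pos'])-O; print('tool chk',tp@ex,tp@ey,tp[2],o['contact_force'],o['t'])
E
python3 cells.py
```

```text
tool chk -0.07727244211856164 0.05970862417166717 0.20827218767468247 [-2.39521359 -0.49343095  5.19984134] 16.0667
```

Emit:
arm_command(plan=[[[0,0,0.4,0,0,0],[0,0,0.4,0,0,0],[0,0,0.4,0,0,0],[0,0,0.4,0,0,0]]])

```text
t: 16.4
tool_pos: [0.496, 0.2316, 0.2069]
tool_rot: [2.486, 1.916, 0.008]
contact_force: [-9.0, -2.4, 17.8]
opening: 0.0002
grip_force: 9.5
```

Emit:
arm_command(plan=[[[0,-0.3,-2,0,0,0],[0,-0.9,-4.8,0,0,0],[0,-0.3,-8,0,0,0],[0,0.5,-12,0,0,0],[0,0.8,-16,0,0,0],[0,0.8,-17,0,0,0],[0,0.8,-17,0,0,0],[0,0.8,-17,0,0,0],[0,0.8,-17,0,0,0],[0,0.8,-17,0,0,0],[0,0.8,-17,0,0,0],[0,0.8,-17,0,0,0]]])

```text
t: 17.4
tool_pos: [0.5016, 0.2293, 0.3714]
tool_rot: [2.488, 1.918, 0.002]
contact_force: [-0.2, -0.2, -0.6]
opening: -0.0007
grip_force: 0.0
```

```bash
python3 cells.py; cp $(ls -t pics/l*.png|head -1) pics/s1.png
```

```text
[254, 221, 15, 29, 240] [-0.0664 -0.0036  0.0566] [-0.0584  0.0109  0.0608] [-0.0535  0.0206  0.0631]
[325, 229, 19, 36, 521] [-0.0056 -0.0067  0.0809] [0.0001 0.0094 0.085 ] [0.007  0.0244 0.087 ]
[342, 231, 20, 39, 539] [ 0.0082 -0.0075  0.0866] [0.0132 0.0087 0.0902] [0.0204 0.0247 0.0921]
tool chk -0.07058455221072277 0.05931419854411753 0.37183255745092963 [ 0.03328126 -0.41670799  0.58888697] 17.45
```

View pics/s1.png

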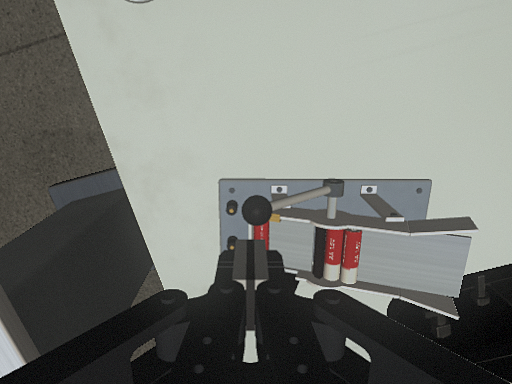

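One cell is now in the cradle at (262,235), one is in the pocket, one waits behind it, and the lever is back up. Second stroke next.

Emit:
arm_command(plan=[[[0,0.1,3,0,0,0],[0,0,5.6,0,0,0],[0,-0.7,7.3,0,0,0],[0,-1.2,8.9,0,0,0],[0,-1.5,10.4,0,0,0],[0,-1.7,11.9,0,0,0],[0,-1.6,13.3,0,0,0],[0,-1.3,14.7,0,0,0],[0,-0.9,15.9,0,0,0],[0,-0.7,16.5,0,0,0],[0,-0.7,16.8,0,0,0],[0,-0.7,16.8,0,0,0]]])

```text
t: 18.45
tool_pos: [0.4965, 0.2317, 0.2072]
tool_rot: [2.488, 1.918, 0.003]
contact_force: [-9.1, -1.1, 16.4]
opening: 0.0
grip_force: 7.8
```

Emit:
arm_command(plan=[[[0,0,0.1,0,0,0],[0,0,0.1,0,0,0],[0,0,0.1,0,0,0],[0,0,0.1,0,0,0]]])

```text
t: 18.78
tool_pos: [0.4964, 0.2317, 0.2069]
tool_rot: [2.487, 1.918, 0.004]
contact_force: [-9.4, -1.8, 19.0]
opening: -0.0001
grip_force: 9.1
```

Emit:
arm_command(plan=[[[0,-0.3,-2,0,0,0],[0,-0.9,-4.8,0,0,0],[0,-0.3,-8,0,0,0],[0,0.5,-12,0,0,0],[0,0.8,-16,0,0,0],[0,0.8,-17,0,0,0],[0,0.8,-17,0,0,0],[0,0.8,-17,0,0,0],[0,0.8,-17,0,0,0],[0,0.8,-17,0,0,0],[0,0.8,-17,0,0,0],[0,0.8,-17,0,0,0]]])

```text
t: 19.78
tool_pos: [0.5025, 0.2291, 0.3724]
tool_rot: [2.488, 1.918, 0.002]
contact_force: [-0.1, -0.3, 1.0]
opening: -0.0001
grip_force: 0.0
```

```bash
python3 cells.py; cp $(ls -t pics/l*.png|head -1) pics/s2.png
```

```text
[253, 220, 31, 34, 668] [-0.0661 -0.0043  0.058 ] [-0.0502  0.0107  0.0653] [-0.0402  0.024   0.0683]
[324, 229, 19, 35, 526] [-0.005  -0.0065  0.0812] [0.0003 0.009  0.0847] [0.0074 0.0241 0.0866]
tool chk -0.06956375896896817 0.059297120596966395 0.3728292541423853 [-0.69096433 -0.57789613  0.03875199] 19.8333
```

View pics/s2.png

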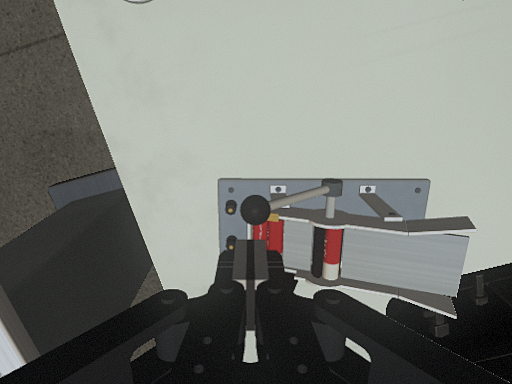

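Two cells lie in the cradle at (268,236), the third is in the pocket at (333,246), and the lever is up. I'll let things settle briefly and hand in.

Emit:
arm_command(plan=[[[0,0,-3,0,0,0],[0,0,-3,0,0,0],[0,0,-3,0,0,0],[0,0,-3,0,0,0],[0,0,-3,0,0,0],[0,0,-3,0,0,0],[0,0,-3,0,0,0],[0,0,-3,0,0,0]]])

```text
t: 20.5
tool_pos: [0.5026, 0.2291, 0.4035]
tool_rot: [2.487, 1.917, 0.005]
contact_force: [-0.6, 0.3, 0.3]
opening: -0.0
grip_force: 0.0
```

```bash
python3 -c "
from station import *
print(finish_job())"
```

```text
the job is handed in; nothing more can be done
None
```

The job is handed in at about 20.5 s: the last wrist image showed two cells in the cradle, the third in the pocket, all buttons toward the lever side, and the lever back up; `finish_job()` returned no verdict.

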